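# Feed a toy-car blank under the drill guard and wedge the feed bar fast

## Robot

A 6-joint arm with a two-finger parallel gripper is mounted at the origin on the work surface. World frame = base frame: x ahead of the robot, y to its left, z up, the work surface at z = 0. Lengths are in m, angles in rad, forces in N, time in s.
With the tool pointing down it reaches from about 0.25 to 0.725 m from the base axis. Payload 9.7 kg.
Tool frame: the origin (TCP) lies on the centre line of the jaws, within the pads' length; the fingertips stand ctrl.tips_ahead ahead of it and the grasp point (between the pads) lies 3 mm ahead of it (ctrl.tips_ahead is the distance from the TCP to the fingertips, in m); z points along the fingers, x is the direction in which the jaws open and shut, and the axes are right-handed (so a half turn about z gives the same grasp; the last joint's range is limited). The gripper opens to 85 mm and grips with 20 to 120 N. Pads are 22 mm wide; open, the fingers measure 114 mm over their backs; the gripper's body (76 mm by 85 mm) begins 54 mm behind the grasp point. The pads swing forward as they close: fully open they stand 13 mm farther back than shut.
Start: joints at [-1.162, 0.087, 0.176, 1.66, 0, 1.571], TCP at [0.219, -0.505, 0.253] pointing down, gripper open.
Joint ranges: [-3.13, 3.13], [-0.85, 1.81], [-1.15, 1.24], [-2.2, 2.28], [-1.44, 1.52], [-3.14, 3.14]. Speed limits (rad/s): [2.22, 2.22, 2.57, 3.14, 3.14, 3.14].

## Interface

Orientations are given as a rotation vector (axis times angle).
In Python, from cell import ctrl, eyes gives the robot as it stands. The module is installed in compiled form; this text tells all that it offers.
- The arm moves only by the shell command python3 -m creep 'ROWS' [OPENING]. ROWS is JSON, a list of rows, each an object with "delta_pos": the shift along the world's x, y, z in mm, a list of three; "roll": the turn about the world's z in degrees. In form: [{"delta_pos": [dx, dy, dz], "roll": roll}, ...]. A call has 1 to 20 rows; each row is the pose to reach, as a shift and turn from the pose measured when the call began; what a row does not reach only later rows make up. A row lasts 1/10 s, in which the tool goes at most 50 mm and 8.59 degrees, less where a joint would pass 70% of its speed; a pose out of reach is approached as far as the arm can. A call with a gripper value outside its range is refused whole. OPENING is the finger opening in mm, from 0 to 85.4, set as the call begins (- or left out, the last holds). The fingers move at their own pace and stop on an object; the grip force is fixed at half the most. Time passes only in rows, so rows that repeat a pose let the fingers close. It gives the time, the measured TCP pose, the force and the opening at its end, in the units of the state.
- ctrl.state(): the state, without advancing time (a new reading comes with each control period).
- eyes.snapshot(name): name is "scene" or "top" or "wrist"; returns (picture, depth): 400x640x3 uint8, red, green, blue; 400x640 float32, m along the optical axis (not along the pixel's ray), 0 where there is no reading.
- eyes.camera_params(name): a dict with "camera_matrix" (3x3 intrinsics, pixels), "k1" (the pictures are not rectified: a ray, as slopes to the right and down, at radius r is drawn at 1 + k1 r^2 times it, then the intrinsics apply), "extrinsics" (4x4, takes a point from camera to world coordinates). Camera axes: x right, y down, z forward; pixel columns grow to the right and rows downward; lengths in m; the calibration is good to about 2 mm. A picture is of the moment at which its call begins: read the wrist's pose just before it. camera_params takes no time and is no camera call; for the wrist camera it gives the pose at the moment of the call.
- ctrl.close_job(): hands the job in, once; it reports no verdict.
The state is a dict: "t": time; "qpos": joint angles; "joint_vel": joint speeds; "effort": joint torques, N m; "position": TCP position; "eef_rot": TCP orientation; "ft_force": force on the tool from outside, world axes, zero at the start; "ft_torque": the same for the moment, N m; "grip_width": opening from 0.0 (shut) to 1.0 (fully open).
Only numpy, scipy, OpenCV 4.12 (cv2) and the standard library are available. Lean on these libraries where they do the work, as an engineer would, in place of code of your own. Each camera call takes 0.05 s, during which the arm holds its last target.

## Task

Using the metal feed bar as the push stick (keep the gripper off the blank itself), push the white blank along the fixture's channel, under the low clear guard, until it is fully home against the end stop with the bar touching it. Then slide the wooden thumb wedge forward along its ramp until it jams the bar fast against the fence, and let go, leaving the other things on the desk where they are.

Things in the scene. Friction and masses are not known exactly. Their poses are not given: they have to be found in the camera images.
- fixture: Drilling fixture, fixed to the desk: plywood plate 12 mm thick, spanning x -200..260, y -75..75 mm. Origin on the desk surface under the channel; x is the feed direction (towards guard, stop, drill motor), z up. The channel floor is z = 12 mm. A long black fence bounds the channel on the -y side: inner face y = -16 mm, x -170..130, top z = 30 mm.
- stop (a point): Foot of the end stop's face, at fixture x = 130, y = 0, z = 12 mm. The stop is a black block across the channel's end, top at z = 42 mm; the lying drill motor behind it reaches x = 252, z = 62 mm. Axes as the fixture's.
- guard_mouth (a point): Middle of the floor of the low opening, at fixture x = 70, y = 0, z = 12 mm. The clear guard plate covers x 70..140, y -37..37 mm, underside z = 36, top z = 40 mm, on posts at its sides; a short fence with a slanted lead-in guides the blank on the +y side. Axes as the fixture's.
- ramp (a point): Point at the foot of the black ramp's inner face, at fixture x = -55, y = 47.5, z = 12 mm. The ramp lies on the +y side of the channel beside the wedge, 125 mm long, top z = 28 mm; its inner face slants 12 degrees towards the channel as x grows. Axes as the fixture's.
- bar: Aluminium feed bar, loose, 150 x 30 x 18 mm, 0.2 to 0.3 kg, in the channel along the fixture's x. Origin: centre of its underside; front end at +75 mm. On top an upright thumb tab, 8 mm thick, 26 wide, up to 45 mm above the origin, centred 15 mm ahead of it. Home, its origin is at fixture x = 5 mm. It is smooth, slides at under 3 N, with some mm of side play, while the wedge is slack.
- bar_tab (a point): Centre of the rear face of the bar's thumb tab (the face to push, towards fixture +x): 11 mm ahead of the bar's origin, 48 mm above the desk; the tab spans 30..57 mm above the desk. Axes as the bar's.
- blank: White printed block 50 x 30 x 16 mm, about 30 g, loose in the channel between the bar and the guard. Origin: centre of its underside, x along its 50 mm length. Home (against the end stop) its origin is at fixture x = 105 mm.
- wedge (a joint): Travel of the wooden thumb wedge (80 long, 22 tall, 18 to 35 mm wide), m. Captive: it slides only along the ramp, forward (+) being fixture +x turned 12 degrees towards -y. 0 is fully back; it jams the bar against the fence at about 0.034 (0.048 is its end stop). It slides at about 2 N and stays where left; pushed with 10 to 20 N against the bar it stays jammed.
- wedge_tab (a point): Centre of the rear face of the thumb tab on the wedge (the face to push): tab 8 mm thick, 24 wide, spanning 34..60 mm above the desk, this point 52 mm above it. At joint 0 it is at fixture x = -89, y = 43 mm, and it moves with the wedge. Axes as the fixture's.
- ghost: Bystander, to be left alone: small white printed ghost figurine, 36 mm across, 46 tall; loose; origin at the centre of its underside.
- pumpkin: Bystander, to be left alone: small orange printed pumpkin, 44 mm across, 39 tall; loose; origin at the centre of its underside.
- candle: Bystander, to be left alone: grey printed tea-light candle, 52 mm across, 46 tall; loose; origin at the centre of its underside.
- bangle: Bystander, to be left alone: brass-coloured ring lying flat, 64 mm across, 10 tall; loose; origin at the centre of its underside.
- bracket: Bystander, to be left alone: flat orange printed U-shaped bracket, 70 x 32 x 12 mm; loose; origin at the centre of its underside (of its long leg).
- toy_car: Bystander, to be left alone: finished toy car, white block body with black wheels, 50 x 38 x 34 mm; loose; origin at the centre of its underside.
Mind the look-alikes: they are no part of the job. What is shaped like the bar but black or green is not meant.

How it is judged:
On the way, in this order (a step that is already met when the one before it is completed fails the run):
1. the blank is home under the guard against the end stop (within 4 mm), the bar up against it (within 5 mm of its home place) (x of blank in the frame of fixture above 0.101 m and z of each of blank, bar in the frame of fixture below 0.018 m and x of bar in the frame of fixture above 0 m), for 0.2 s.
2. the wedge has been slid forward until it presses on the bar with more than 4 N (value of joint wedge above 0.028 m and contact force between wedge and bar above 4 N), for 0.2 s.
At the end, for the whole second after the job is handed in: The blank lies flat in the channel under the guard within 4 mm of the end stop, the bar lies flat within 5 mm of its home place behind it, the wedge stands at least 28 mm forward and still presses on the bar with more than 4 N, everything at rest (all of step 1 and all of step 2 and linear speed of each of bar, blank below 0.01 m/s); the robot touches nothing.
It fails at once if the fingers push on the blank (contact force between the fingers and blank above 1 N).
It fails at once if a bystander is moved more than 30 mm (distance of any of ghost, pumpkin, candle, bangle, bracket, toy_car from where it was at the start of the episode above 0.03 m).
It also fails if it takes over 48 s, if anything falls off the work surface, if the arm or the gripper's body presses on something with over 40 N, if the wrist force passes 120 N, or if a joint passes its speed limit or range.

## Working session

There is one attempt and no reset: what is moved stays moved. The work goes in short steps, Python scripts to look and compute and a shell command to move; the robot and the scene stay as the last step left them, time stands still between calls to the robot, and variables do not carry over. Pictures are saved under pics/ and viewed, and the job is handed in when it is done.

```bash
mkdir -p pics; python3 - <<'E'
from cell import ctrl, eyes
import cv2,numpy as np
s=ctrl.state();print(s['t'],s['position'],s['eef_rot'],s['grip_width'],ctrl.tips_ahead)
for n in ["scene","top"]:
    p,d=eyes.snapshot(n);cv2.imwrite(f"pics/{n}0.png",p[:,:,::-1]);np.save(f"pics/{n}0.npy",d);c=eyes.camera_params(n);print(n,c)
    np.savez(f"pics/{n}0c.npz",K=c["camera_matrix"],k1=c["k1"],E=c["extrinsics"])
E
```

```text
0.0 [ 0.21853127 -0.50452291  0.25259122] [-2.62548286e+00  1.72399151e+00  1.71134641e-03] 1.0003143650839075 0.022
scene {'camera_matrix': array([[428.103071  ,   0.        , 315.04301106],
       [  0.        , 428.103071  , 199.9028389 ],
       [  0.        ,   0.        ,   1.        ]]), 'k1': -0.014858142048789737, 'extrinsics': array([[-0.70875672,  0.55294207, -0.43808559,  0.87453658],
       [ 0.70539103,  0.56371328, -0.42971018,  0.39765507],
       [ 0.00934982, -0.61358162, -0.78957595,  0.7751953 ],
       [ 0.        ,  0.        ,  0.        ,  1.        ]])}
top {'camera_matrix': array([[413.10671855,   0.        , 319.69795778],
       [  0.        , 413.10671855, 199.95463016],
       [  0.        ,   0.        ,   1.        ]]), 'k1': 0.032876228007304144, 'extrinsics': array([[ 5.38277271e-03, -9.81120163e-01,  1.93324216e-01,
         3.22825142e-01],
       [-9.99579951e-01,  2.26401304e-04,  2.89805317e-02,
        -1.70555628e-02],
       [-2.84771528e-02, -1.93399006e-01, -9.80706825e-01,
         9.18289715e-01],
       [ 0.00000000e+00,  0.00000000e+00,  0.00000000e+00,
         1.00000000e+00]])}
```

View pics/scene0.png

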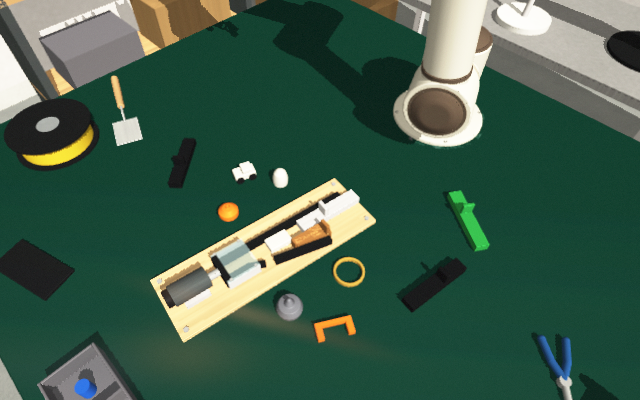

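View pics/top0.png

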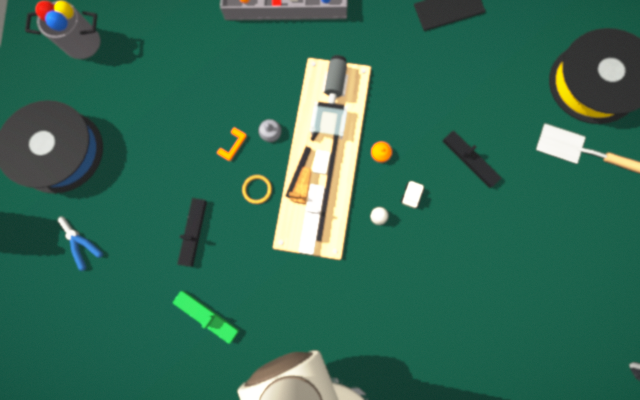

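Top view: the plate runs from about (308,255) near the robot to (338,62) at the motor. The bar is pale at (313,210), the wedge brown at (300,185), the blank white at (321,158) and the guard at (328,118). I'll zoom in.

```bash
python3 - <<'E'
import cv2
p=cv2.imread("pics/top0.png")[50:270,250:400];cv2.imwrite("pics/topz.png",cv2.resize(p,None,fx=2.7*1,fy=2.7,interpolation=cv2.INTER_CUBIC))
p=cv2.imread("pics/scene0.png")[170:350,140:390];cv2.imwrite("pics/scenez.png",cv2.resize(p,None,fx=3.2,fy=3.2,interpolation=cv2.INTER_CUBIC))
E
```

```text
(no output)
```

View pics/topz.png

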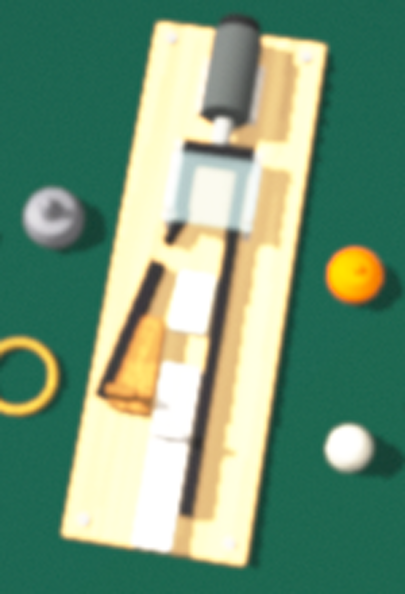

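View pics/scenez.png

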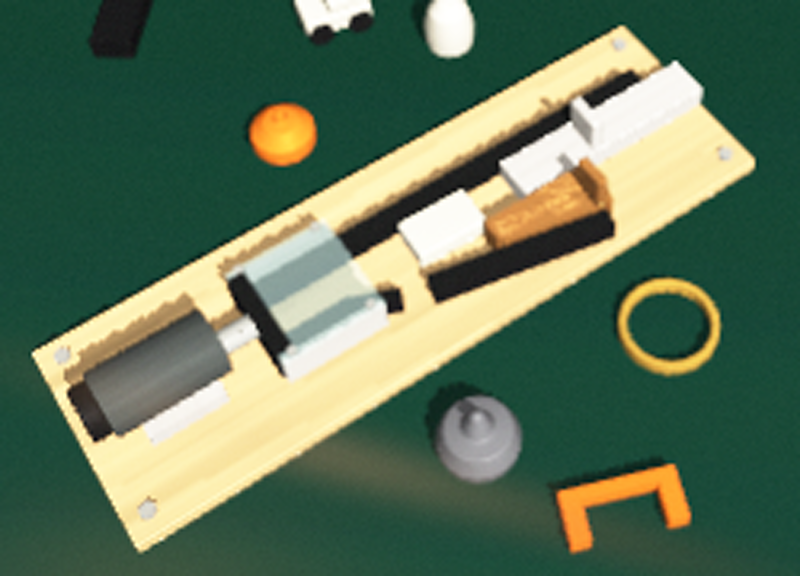

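```bash
cat > h.py <<'E'
import numpy as np
from scipy.optimize import least_squares
def load(n):
    c=np.load(f"pics/{n}c.npz");return c["K"],float(c["k1"]),c["E"]
def proj(c,P):
    K,k1,E=c;q=(np.asarray(P)-E[:3,3])@E[:3,:3];m=q[:,:2]/q[:,2:];m=m*(1+k1*(m**2).sum(1,keepdims=True));return m*[K[0,0],K[1,1]]+K[:2,2]
def ray(c,uv,z):
    K,k1,E=c;m0=(np.asarray(uv,float)-K[:2,2])/[K[0,0],K[1,1]];m=m0.copy()
    for _ in range(8): m=m0/(1+k1*(m**2).sum(1,keepdims=True))
    d=np.c_[m,np.ones(len(m))]@E[:3,:3].T;s=(z-E[2,3])/d[:,2];return E[:3,3]+d*s[:,None]
def fit(F,W):
    F=np.asarray(F)[:,:2];W=W[:,:2];fc,wc=F.mean(0),W.mean(0);A=(F-fc).T@(W-wc);th=np.arctan2(A[0,1]-A[1,0],A[0,0]+A[1,1])
    R=np.array([[np.cos(th),-np.sin(th)],[np.sin(th),np.cos(th)]]);t=wc-R@fc;return th,t,np.linalg.norm(F@R.T+t-W,axis=1)
E
python3 - <<'E'
from h import *
F=np.array([[260,75],[260,-75],[-200,-75],[-200,75]])/1e3
T=np.array([(155,21),(327,44),(247,566),(62,537)])/2.7+[250,50]
S=np.array([(140,550),(34,353),(623,26),(754,163)])/3.2+[140,170]
for n,uv in(("top0",T),("scene0",S)):
    W=ray(load(n),uv,.012);th,t,r=fit(F,W);print(n,np.degrees(th),t,r)
    R=np.array([[np.cos(th),-np.sin(th)],[np.sin(th),np.cos(th)]])
    if n=="top0":
        for nm,q,z in [("blank rear L/R",[(167,325),(205,333)],.028),("blank front",[(180,268),(216,273)],.028),("bar rear",[(132,545),(168,551)],.03),("bar front",[(168,362),(202,367)],.03),("tabtop",[(155,432),(200,440)],.057),("wtabtop",[(105,400),(150,412)],.06)]:
            w=ray(load(n),np.array(q)/2.7+[250,50],z)[:,:2];print(nm,((w-t)@R*1e3).round(1))
    else:
        for nm,q,z in [("bar rear",[(678,63),(702,90)],.03),("blank top",[(398,229),(462,190),(488,222)],.028),("tabtop rear",[(582,96),(604,118)],.057),("wtabtop rear",[(585,162),(610,190)],.06)]:
            w=ray(load(n),np.array(q)/3.2+[140,170],z)[:,:2];print(nm,((w-t)@R*1e3).round(1))
E
```

```text
top0 -8.894661581981406 [0.57890976 0.00560158] [0.00168467 0.00176749 0.00074785 0.00118044]
blank rear L/R [[-16.5  19.2]
 [-18.5 -12.9]]
blank front [[ 33.6  16.5]
 [ 33.8 -13.8]]
bar rear [[-199.3   17. ]
 [-199.4  -12. ]]
bar front [[-47.8  13.1]
 [-47.7 -15.1]]
tabtop [[-111.1   11.7]
 [-111.9  -24.2]]
wtabtop [[-92.5  54.6]
 [-96.5  17.9]]
scene0 -8.941594952038775 [0.5804414  0.01175069] [0.00214126 0.0023726  0.00111888 0.00341936]
bar rear [[-199.4  -13.4]
 [-197.7   15. ]]
blank top [[ 32.5 -11.9]
 [-17.5 -13.2]
 [-17.5  17.3]]
tabtop rear [[-114.   -12.5]
 [-114.9   10.6]]
wtabtop rear [[-82.5  33.3]
 [-82.4  59.7]]
```

```bash
python3 -m creep '[{"delta_pos":[15,40,-5],"roll":-3},{"delta_pos":[30,80,-10],"roll":-6},{"delta_pos":[45,120,-15],"roll":-9},{"delta_pos":[60,160,-20],"roll":-12},{"delta_pos":[75,200,-25],"roll":-15},{"delta_pos":[90,240,-30],"roll":-18},{"delta_pos":[105,280,-35],"roll":-20},{"delta_pos":[120,320,-40],"roll":-23},{"delta_pos":[135,360,-40],"roll":-26},{"delta_pos":[155,400,-40],"roll":-28},{"delta_pos":[175,440,-40],"roll":-30},{"delta_pos":[190,480,-40],"roll":-32},{"delta_pos":[205,515,-40],"roll":-32.3},{"delta_pos":[213,535,-40],"roll":-32.3},{"delta_pos":[213,535,-40],"roll":-32.3},{"delta_pos":[213,535,-40],"roll":-32.3},{"delta_pos":[213,535,-40],"roll":-32.3}]' 0
python3 - <<'E'
from cell import ctrl, eyes
import cv2,numpy as np
from scipy.spatial.transform import Rotation as Ro
s=ctrl.state();print(s['t'],s['position'],s['grip_width'],s['ft_force']);print(Ro.from_rotvec(s['eef_rot']).as_matrix().round(3))
n="wrist";c=eyes.camera_params(n);p,d=eyes.snapshot(n);cv2.imwrite("pics/w1.png",p[:,:,::-1]);np.savez("pics/w1c.npz",K=c["camera_matrix"],k1=c["k1"],E=c["extrinsics"]);np.save("pics/w1.npy",d)
E
```

```text
t: 1.8
position: [0.4252, -0.0323, 0.2126]
eef_rot: [-2.091, 2.307, 0.041]
ft_force: [0.2, 0.0, -0.1]
grip_width: 0.0
1.8 [ 0.4252375  -0.03226714  0.2126288 ] 2.233450938557507e-05 [ 0.17876919  0.00648815 -0.12636791]
[[-0.098 -0.995  0.002]
 [-0.994  0.098  0.038]
 [-0.038  0.001 -0.999]]
```

View pics/w1.png

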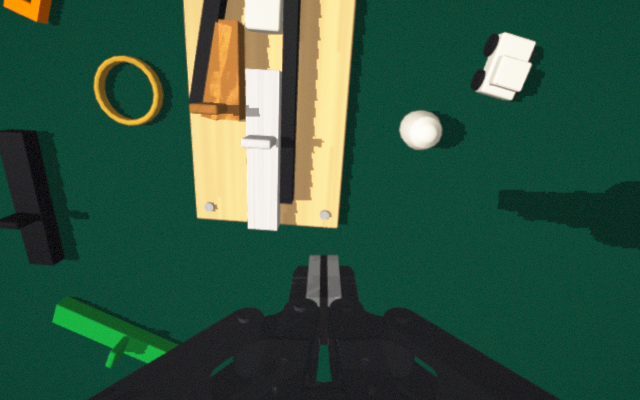

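The wrist view shows the bar tab top at (258,142), the wedge tab at (207,108), the bar's rear end at (263,229) and the fingers at the bottom centre. The arm is still settling, so I'll measure from this picture.

```bash
python3 - <<'E'
import cv2
p=cv2.imread("pics/w1.png")[0:240,170:370];cv2.imwrite("pics/w1z.png",cv2.resize(p,None,fx=2.5,fy=2.5,interpolation=cv2.INTER_CUBIC))
E
python3 -m creep '[{"delta_pos":[10,40,0],"roll":-3},{"delta_pos":[10,63,0],"roll":-3},{"delta_pos":[10,63,0],"roll":-3},{"delta_pos":[10,63,0],"roll":-3},{"delta_pos":[10,63,0],"roll":-3},{"delta_pos":[10,63,0],"roll":-3}]'
python3 - <<'E'
from cell import ctrl, eyes
import cv2,numpy as np
from scipy.spatial.transform import Rotation as Ro
s=ctrl.state();print(s['t'],s['position'],s['ft_force']);print(Ro.from_rotvec(s['eef_rot']).as_matrix().round(3))
n="wrist";c=eyes.camera_params(n);p,d=eyes.snapshot(n);cv2.imwrite("pics/w2.png",p[:,:,::-1]);np.savez("pics/w2c.npz",K=c["camera_matrix"],k1=c["k1"],E=c["extrinsics"]);np.save("pics/w2.npy",d)
E
```

```text
t: 2.45
position: [0.4306, -0.0198, 0.2127]
eef_rot: [-2.082, 2.279, 0.08]
ft_force: [0.2, 0.1, 0.0]
grip_width: 0.002
2.45 [ 0.43056578 -0.01982814  0.212705  ] [0.17856655 0.05582147 0.04452011]
[[-0.09  -0.996  0.005]
 [-0.993  0.09   0.074]
 [-0.074  0.002 -0.997]]
```

View pics/w2.png

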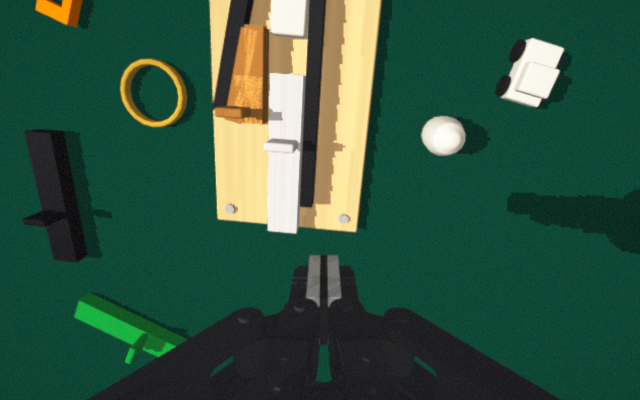

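View pics/w1z.png

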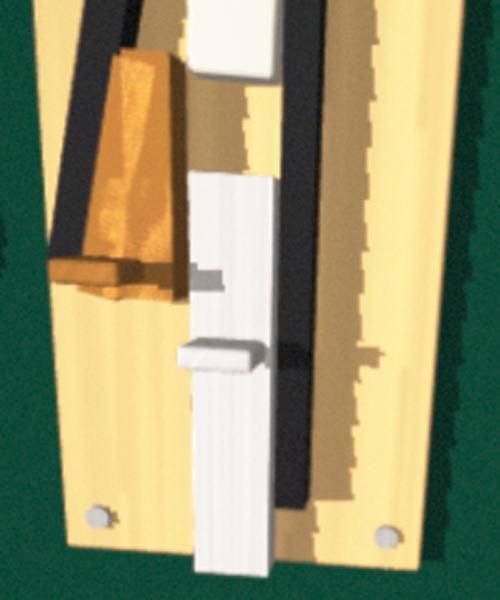

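```bash
python3 - <<'E'
from cell import ctrl
s=ctrl.state();print(s['qpos'].round(3) if hasattr(s['qpos'],'round') else s['qpos'],np.round(s['joint_vel'],3) if 0 else s['joint_vel'],s['effort'])
E
```

```text
[-0.091 -0.207 -0.184  1.596  0.074  3.141] [-1.03675863e-04  1.68376655e-03 -5.87089808e-04  1.11821664e-04
 -6.42024276e-04 -6.98634284e-05] [ 7.50454579e-03 -3.37986660e+01  4.68455172e+01  2.80457729e-02
  2.37884056e-01  6.86008025e-05]
```

```bash
python3 - <<'E'
from h import *
c=load("w1")
u=lambda q:np.array(q)/2.5+[170,0]
W=ray(c,u([(67,546),(420,570)]),.012)[:,:2]*1e3
print("rear corners",W.round(1),np.linalg.norm(W[0]-W[1]),np.degrees(np.arctan2(*(W[0]-W[1])[::-1]))-90)
m=W.mean(0);th=np.radians(-8.9);ex=np.array([np.cos(th),np.sin(th)]);ey=np.array([-ex[1],ex[0]])
print("origin est",m+200*ex)
print("bar top",ray(c,u([(194,572),(268,577),(274,180),(190,172)]),.03)[:,:2]*1e3)
print("tabtop corners",ray(c,u([(178,346),(180,362),(248,368)]),.057)[:,:2]*1e3)
print("wtab top rear",ray(c,u([(52,278),(118,285)]),.060)[:,:2]*1e3)
for n in["top0","scene0"]:
  pass
E
```

```text
rear corners [[393.6 114.1]
 [370.4 -34.4]] 150.25817584956414 -8.865766856556036
origin est [579.61635305   8.8970914 ]
bar top [[384.6485608   55.623217  ]
 [380.06564683  26.0258335 ]
 [527.08307688   2.83887035]
 [532.64657298  31.43552897]]
tabtop corners [[477.24301327  37.96833427]
 [471.90221333  38.23400995]
 [467.74679152  15.5629999 ]]
wtab top rear [[503.24078685  74.5575452 ]
 [498.87158677  53.25608584]]
```

Joint 6 hit its range, so I'll turn the tool the other way by half a turn, which gives the same tool. The fixture origin comes out at about (580, 9) mm, yaw -8.9°.

```bash
python3 -m creep '[{"delta_pos":[0,3,0],"roll":8},{"delta_pos":[0,6,0],"roll":16},{"delta_pos":[1,9,0],"roll":24},{"delta_pos":[1,12,0],"roll":32},{"delta_pos":[1,15,0],"roll":40},{"delta_pos":[2,18,0],"roll":48},{"delta_pos":[2,21,0],"roll":56},{"delta_pos":[2,24,0],"roll":64},{"delta_pos":[3,27,0],"roll":72},{"delta_pos":[3,30,0],"roll":80},{"delta_pos":[3,33,0],"roll":88},{"delta_pos":[4,36,0],"roll":96},{"delta_pos":[4,39,0],"roll":104},{"delta_pos":[4,42,0],"roll":112},{"delta_pos":[5,45,0],"roll":120},{"delta_pos":[5,48,0],"roll":128},{"delta_pos":[5,50,0],"roll":136},{"delta_pos":[6,51,0],"roll":144},{"delta_pos":[6,52,0],"roll":152},{"delta_pos":[6,53,0],"roll":160}]' 0
python3 -m creep '[{"delta_pos":[0,0,0],"roll":0},{"delta_pos":[0,0,0],"roll":0},{"delta_pos":[0,0,0],"roll":0}]'
python3 - <<'E'
from cell import ctrl
import numpy as np
from scipy.spatial.transform import Rotation as Ro
s=ctrl.state();print(s['t'],s['position'],np.round(s['qpos'],3));print(Ro.from_rotvec(s['eef_rot']).as_matrix().round(3))
E
```

```text
t: 4.5
position: [0.4366, 0.0332, 0.2127]
eef_rot: [2.611, 1.668, -0.096]
ft_force: [-0.2, 0.6, -0.1]
grip_width: -0.002
t: 4.8
position: [0.4366, 0.0332, 0.2127]
eef_rot: [2.614, 1.664, -0.096]
ft_force: [-0.1, 0.1, -0.3]
grip_width: -0.001
4.8 [0.43661222 0.03318796 0.2126764 ] [ 0.115 -0.156 -0.141  1.624 -0.065  0.553]
[[ 0.422  0.906 -0.03 ]
 [ 0.904 -0.423 -0.068]
 [-0.075  0.002 -0.997]]
```

```bash
python3 -m creep '[{"delta_pos":[0,0,-20],"roll":8},{"delta_pos":[0,0,-40],"roll":16},{"delta_pos":[0,0,-60],"roll":16.1},{"delta_pos":[0,0,-80],"roll":16.1},{"delta_pos":[0,0,-100],"roll":16.1},{"delta_pos":[0,0,-120],"roll":16.1},{"delta_pos":[0,0,-135],"roll":16.1},{"delta_pos":[0,0,-140],"roll":16.1},{"delta_pos":[0,0,-140],"roll":16.1},{"delta_pos":[0,0,-140],"roll":16.1}]'
python3 - <<'E'
from cell import ctrl, eyes
import cv2,numpy as np
from scipy.spatial.transform import Rotation as Ro
s=ctrl.state();print(s['t'],s['position']);print(Ro.from_rotvec(s['eef_rot']).as_matrix().round(3))
a,_=eyes.snapshot("wrist");b,_=eyes.snapshot("scene");b=cv2.resize(b[130:330,200:460],(640,492))
cv2.imwrite("pics/w3.png",a[:,:,::-1]);cv2.imwrite("pics/s3.png",b[:,:,::-1])
E
```

```text
t: 5.8
position: [0.437, 0.0332, 0.0734]
eef_rot: [2.349, 2.007, -0.085]
ft_force: [-0.6, -0.3, 1.3]
grip_width: 0.002
5.8 [0.43698508 0.03320618 0.07342658]
[[ 0.156  0.988 -0.009]
 [ 0.985 -0.156 -0.074]
 [-0.074  0.003 -0.997]]
```

View pics/w3.png

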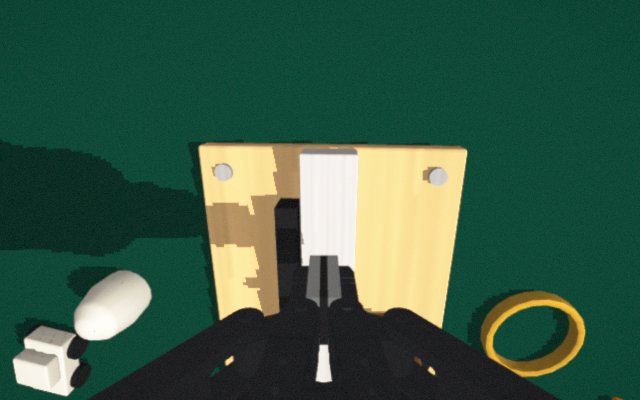

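View pics/s3.png

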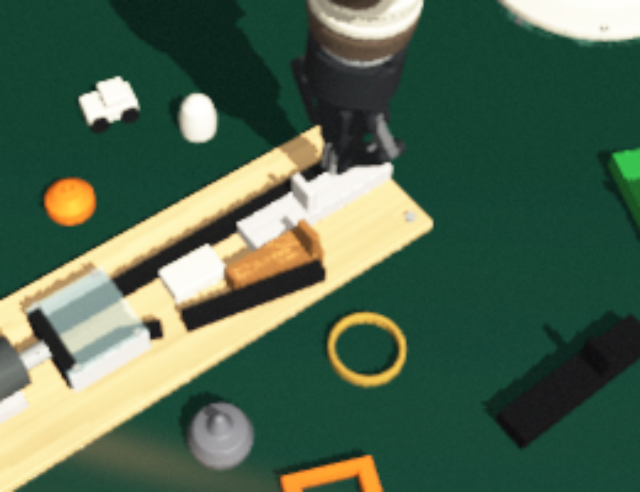

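The closed fingers are centred over the bar, behind its tab. Next I'll go down and start the push.

```bash
python3 -m creep '[{"delta_pos":[0,0,-7],"roll":0},{"delta_pos":[0,0,-13.5],"roll":0},{"delta_pos":[0,0,-13.5],"roll":0},{"delta_pos":[5,-0.8,-13.5],"roll":0},{"delta_pos":[10,-1.6,-13.5],"roll":0},{"delta_pos":[15,-2.3,-13.5],"roll":0},{"delta_pos":[20,-3.1,-13.5],"roll":0},{"delta_pos":[25,-3.9,-13.5],"roll":0},{"delta_pos":[30,-4.7,-13.5],"roll":0},{"delta_pos":[35,-5.5,-13.5],"roll":0},{"delta_pos":[40,-6.3,-13.5],"roll":0},{"delta_pos":[40,-6.3,-13.5],"roll":0}]'
python3 - <<'E'
from cell import ctrl, eyes
import cv2,numpy as np
b,_=eyes.snapshot("scene");b=cv2.resize(b[130:330,200:460],(640,492))
cv2.imwrite("pics/s4.png",b[:,:,::-1])
E
```

```text
t: 7.1
position: [0.4779, 0.0268, 0.06]
eef_rot: [2.349, 2.007, -0.083]
ft_force: [-0.4, 0.0, 0.2]
grip_width: -0.001
```

View pics/s4.png

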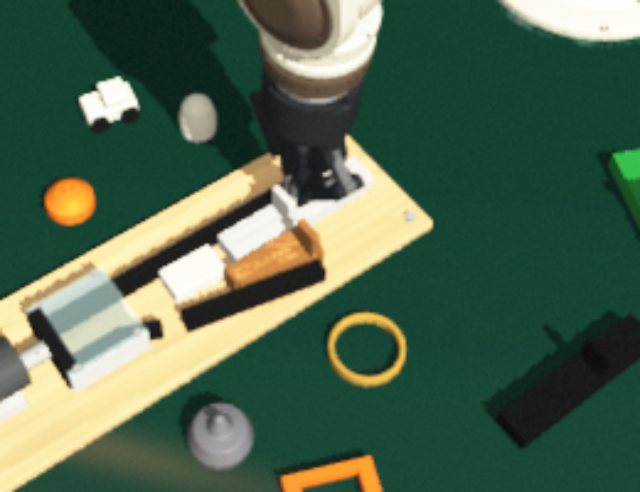

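The bar is sliding ahead of the fingers, about 20 mm so far, straight and flat. I'll continue.

```bash
python3 -m creep '[{"delta_pos":[5,-0.8,0],"roll":0},{"delta_pos":[10,-1.6,0],"roll":0},{"delta_pos":[15,-2.3,0],"roll":0},{"delta_pos":[20,-3.1,0],"roll":0},{"delta_pos":[25,-3.9,0],"roll":0},{"delta_pos":[30,-4.7,0],"roll":0},{"delta_pos":[35,-5.5,0],"roll":0},{"delta_pos":[40,-6.3,0],"roll":0},{"delta_pos":[40,-6.3,0],"roll":0}]'
python3 - <<'E'
from cell import ctrl, eyes
import cv2,numpy as np
b,_=eyes.snapshot("scene");b=cv2.resize(b[130:330,200:460],(640,492))
cv2.imwrite("pics/s5.png",b[:,:,::-1])
E
```

```text
t: 8.05
position: [0.5183, 0.0205, 0.06]
eef_rot: [2.349, 2.007, -0.083]
ft_force: [-0.5, 0.3, 1.1]
grip_width: 0.0
```

View pics/s5.png

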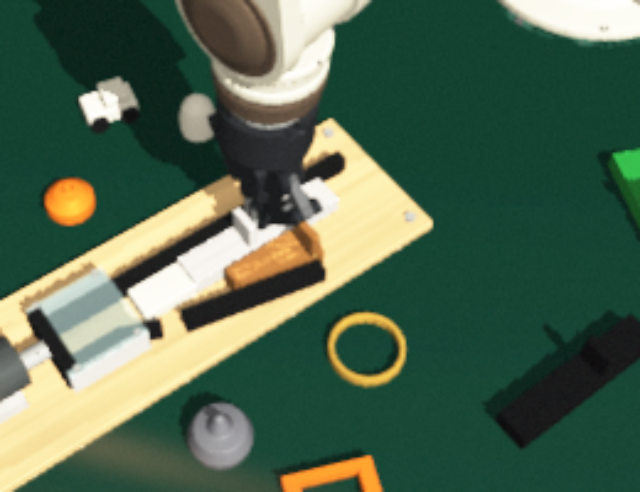

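The bar is now in contact with the blank and feeding it toward the mouth, lined up well. The wedge is untouched.

```bash
python3 -m creep '[{"delta_pos":[4,-0.6,0],"roll":0},{"delta_pos":[8,-1.3,0],"roll":0},{"delta_pos":[12,-1.9,0],"roll":0},{"delta_pos":[16,-2.5,0],"roll":0},{"delta_pos":[20,-3.1,0],"roll":0},{"delta_pos":[24,-3.8,0],"roll":0},{"delta_pos":[28,-4.4,0],"roll":0},{"delta_pos":[32,-5,0],"roll":0},{"delta_pos":[36,-5.6,0],"roll":0},{"delta_pos":[40,-6.3,0],"roll":0},{"delta_pos":[44,-6.9,0],"roll":0},{"delta_pos":[48,-7.5,0],"roll":0},{"delta_pos":[52,-8.1,0],"roll":0},{"delta_pos":[56,-8.8,0],"roll":0},{"delta_pos":[56,-8.8,0],"roll":0}]'
python3 - <<'E'
from cell import ctrl, eyes
import cv2,numpy as np
b,_=eyes.snapshot("scene");b=cv2.resize(b[150:330,200:420],(800,654))
cv2.imwrite("pics/s6.png",b[:600,:,::-1])
E
```

```text
t: 9.6
position: [0.5747, 0.0116, 0.06]
eef_rot: [2.348, 2.006, -0.083]
ft_force: [-0.1, -0.8, 0.6]
grip_width: -0.004
```

View pics/s6.png

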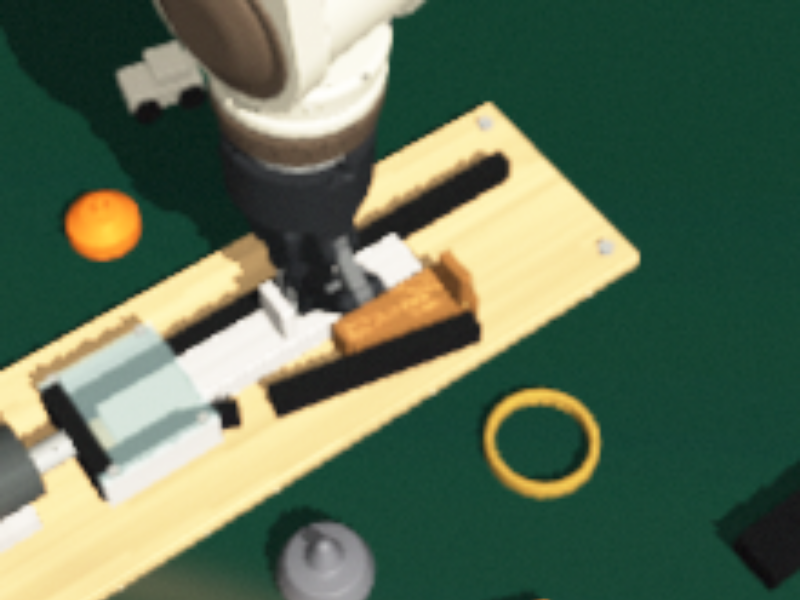

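The blank is inside under the guard, with a small gap left to the stop. I'll creep on while watching force.

```bash
python3 -m creep '[{"delta_pos":[2,-0.3,0],"roll":0},{"delta_pos":[4,-0.6,0],"roll":0},{"delta_pos":[6,-0.9,0],"roll":0},{"delta_pos":[6,-0.9,0],"roll":0}]'; python3 -m creep '[{"delta_pos":[1,-0.15,0],"roll":0},{"delta_pos":[2,-0.3,0],"roll":0},{"delta_pos":[2,-0.3,0],"roll":0}]'
```

```text
t: 10.05
position: [0.5807, 0.0107, 0.06]
eef_rot: [2.348, 2.006, -0.082]
ft_force: [-0.2, -0.7, -0.1]
grip_width: 0.0
t: 10.35
position: [0.5828, 0.0104, 0.06]
eef_rot: [2.348, 2.006, -0.082]
ft_force: [-0.9, -0.6, 0.5]
grip_width: -0.0
```

```bash
python3 -m creep '[{"delta_pos":[1,-0.15,0],"roll":0},{"delta_pos":[1,-0.15,0],"roll":0}]'; python3 -m creep '[{"delta_pos":[1,-0.15,0],"roll":0},{"delta_pos":[1,-0.15,0],"roll":0}]'
python3 - <<'E'
from cell import ctrl, eyes
import cv2,numpy as np
b,_=eyes.snapshot("scene");b=cv2.resize(b[200:330,180:350],(784,600),interpolation=cv2.INTER_CUBIC)
cv2.imwrite("pics/s7.png",b[:600,:,::-1])
b,_=eyes.snapshot("top");b=cv2.resize(b[80:230,260:400],(560,600),interpolation=cv2.INTER_CUBIC)
cv2.imwrite("pics/t7.png",b[:600,:,::-1])
E
```

```text
t: 10.55
position: [0.5839, 0.0102, 0.06]
eef_rot: [2.348, 2.006, -0.082]
ft_force: [-1.2, -1.2, 0.2]
grip_width: -0.002
t: 10.75
position: [0.5851, 0.01, 0.06]
eef_rot: [2.348, 2.006, -0.082]
ft_force: [-2.2, 0.1, 0.2]
grip_width: -0.001
```

View pics/s7.png

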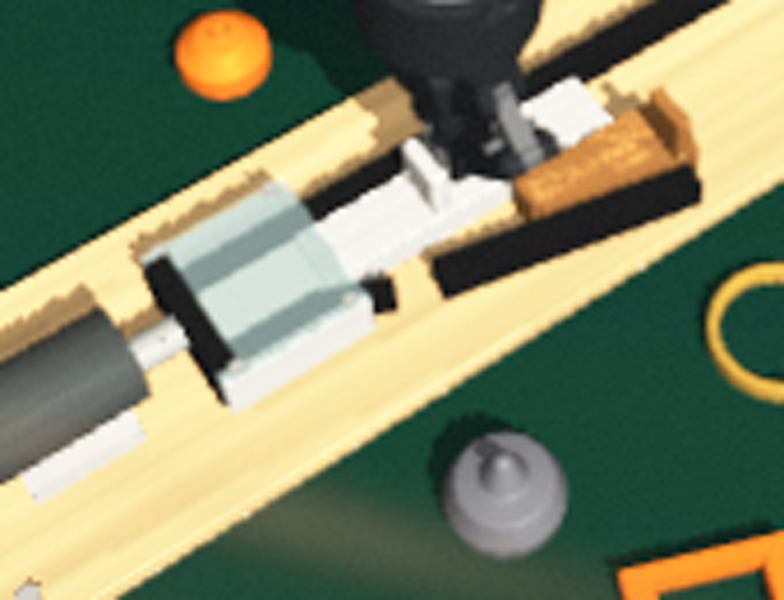

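View pics/t7.png

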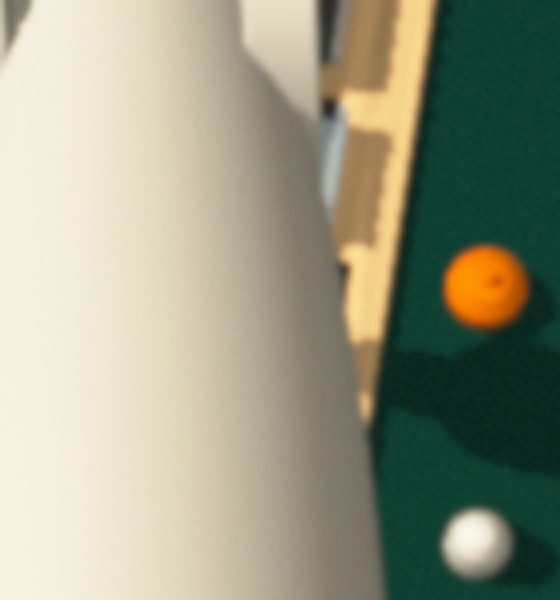

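The scene view shows white filling right up to the black stop at about (200,300). The force is just starting to rise, so I'll take a few more small steps.

```bash
python3 -m creep '[{"delta_pos":[1,-0.15,0],"roll":0},{"delta_pos":[1,-0.15,0],"roll":0}]'; python3 -m creep '[{"delta_pos":[1,-0.15,0],"roll":0},{"delta_pos":[1,-0.15,0],"roll":0}]'
```

```text
t: 11.05
position: [0.5857, 0.0099, 0.06]
eef_rot: [2.349, 2.006, -0.083]
ft_force: [-4.7, -0.2, 1.2]
grip_width: 0.001
t: 11.25
position: [0.5858, 0.0099, 0.06]
eef_rot: [2.35, 2.008, -0.085]
ft_force: [-8.6, 1.2, 4.8]
grip_width: 0.003
```

That is firm contact: blank home, bar against it. I'll back off, lift and look.

```bash
python3 -m creep '[{"delta_pos":[-5,0.8,0],"roll":0},{"delta_pos":[-12,1.9,0],"roll":0},{"delta_pos":[-14,2.2,20],"roll":0},{"delta_pos":[-14,2.2,45],"roll":0},{"delta_pos":[-35,18,65],"roll":0},{"delta_pos":[-60,33,65],"roll":0},{"delta_pos":[-85,47,65],"roll":0},{"delta_pos":[-113,61,65],"roll":0},{"delta_pos":[-113,61,65],"roll":0},{"delta_pos":[-113,61,65],"roll":0}]'
python3 - <<'E'
from cell import ctrl, eyes
import cv2,numpy as np
b,_=eyes.snapshot("scene");cv2.imwrite("pics/s8f.png",b[:,:,::-1]);b=cv2.resize(b[170:330,180:390],(788,600),interpolation=cv2.INTER_CUBIC)
cv2.imwrite("pics/s8.png",b[:600,:,::-1])
E
```

```text
t: 12.25
position: [0.4727, 0.0712, 0.1254]
eef_rot: [2.348, 2.008, -0.083]
ft_force: [0.4, 0.1, -0.4]
grip_width: 0.004
```

View pics/s8.png

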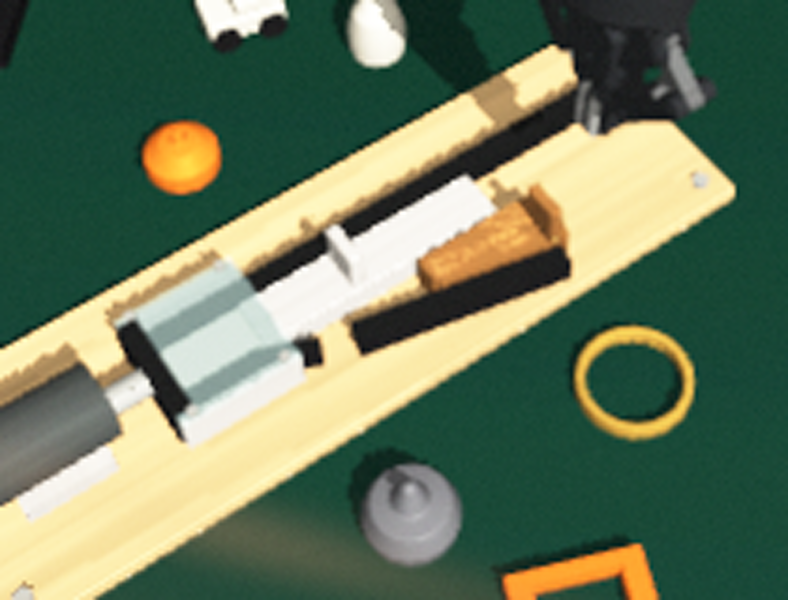

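```bash
python3 - <<'E'
from h import *
th=np.radians(-8.9);R=np.array([[np.cos(th),-np.sin(th)],[np.sin(th),np.cos(th)]])
u=lambda q:np.array(q)/3.75+[180,170]
for o in([580.4,11.75],[579.6,8.9]):
  f=lambda q,z:((ray(load("scene0"),u(q),z)[:,:2]*1e3-o)@R).round(1)
  print("bar rear",f([(468,178),(497,208)],.03),"wtab rear top",f([(541,184),(567,221)],.06),"tab rear",f([(343,227),(366,253)],.057))
print((np.array([472.7,71.2])-[579.6,8.9])@R)
E
```

```text
bar rear [[-69.1 -12.1]
 [-70.5  14.3]] wtab rear top [[-87.1  32. ]
 [-83.9  59.6]] tab rear [[14.8 -8.9]
 [13.8 12.2]]
bar rear [[-68.8  -9.2]
 [-70.1  17.2]] wtab rear top [[-86.8  34.9]
 [-83.6  62.5]] tab rear [[15.1 -5.9]
 [14.1 15.2]]
[-115.25136672   45.01135934]
```

The bar's rear end is at fixture x of about -70, which is the home value. Next I'll go down behind the wedge tab and push along (0.934, -0.357).

```bash
python3 -m creep '[{"delta_pos":[0,0,-20],"roll":0},{"delta_pos":[0,0,-40],"roll":0},{"delta_pos":[0,0,-55],"roll":0},{"delta_pos":[0,0,-62],"roll":0},{"delta_pos":[0,0,-62],"roll":0}]'
python3 -m creep '[{"delta_pos":[4,-1.5,0],"roll":0},{"delta_pos":[8,-3.1,0],"roll":0},{"delta_pos":[12,-4.6,0],"roll":0},{"delta_pos":[16,-6.1,0],"roll":0},{"delta_pos":[20,-7.6,0],"roll":0},{"delta_pos":[24,-9.2,0],"roll":0},{"delta_pos":[24,-9.2,0],"roll":0}]'
python3 - <<'E'
from cell import ctrl, eyes
import cv2,numpy as np
b,_=eyes.snapshot("scene");b=cv2.resize(b[170:330,180:390],(788,600),interpolation=cv2.INTER_CUBIC)
cv2.imwrite("pics/s9.png",b[:600,:,::-1])
E
```

```text
t: 12.8
position: [0.4728, 0.0706, 0.0624]
eef_rot: [2.35, 2.007, -0.086]
ft_force: [-0.9, -0.2, -0.0]
grip_width: 0.001
t: 13.5
position: [0.4973, 0.0612, 0.0623]
eef_rot: [2.35, 2.007, -0.085]
ft_force: [-0.5, -1.2, 0.2]
grip_width: 0.002
```

View pics/s9.png

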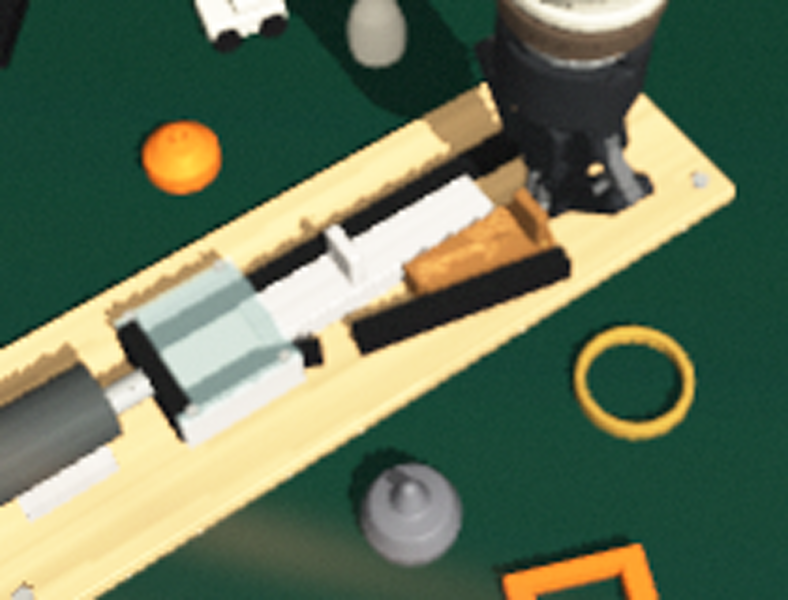

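The wedge is sliding forward, about 8 mm so far, and the bar hasn't moved. I'll keep pushing.

```bash
python3 -m creep '[{"delta_pos":[4,-1.5,0],"roll":0},{"delta_pos":[8,-3.1,0],"roll":0},{"delta_pos":[12,-4.6,0],"roll":0},{"delta_pos":[16,-6.1,0],"roll":0},{"delta_pos":[20,-7.6,0],"roll":0},{"delta_pos":[20,-7.6,0],"roll":0}]'
python3 -m creep '[{"delta_pos":[1,-0.4,0],"roll":0},{"delta_pos":[2,-0.8,0],"roll":0},{"delta_pos":[2,-0.8,0],"roll":0}]'
python3 -m creep '[{"delta_pos":[1,-0.4,0],"roll":0},{"delta_pos":[1,-0.4,0],"roll":0}]'
```

```text
t: 14.15
position: [0.5178, 0.0534, 0.0622]
eef_rot: [2.35, 2.006, -0.085]
ft_force: [0.1, 0.2, 0.8]
grip_width: 0.001
t: 14.45
position: [0.5197, 0.0527, 0.0622]
eef_rot: [2.35, 2.007, -0.085]
ft_force: [-3.5, 1.8, 1.6]
grip_width: -0.0
t: 14.65
position: [0.52, 0.0527, 0.0622]
eef_rot: [2.35, 2.008, -0.086]
ft_force: [-7.2, 2.7, 4.3]
grip_width: 0.001
```

```bash
python3 -m creep '[{"delta_pos":[1,-0.4,0],"roll":0},{"delta_pos":[1.5,-0.6,0],"roll":0},{"delta_pos":[2,-0.8,0],"roll":0},{"delta_pos":[2,-0.8,0],"roll":0}]'
```

```text
t: 15.05
position: [0.5203, 0.0526, 0.0622]
eef_rot: [2.352, 2.011, -0.089]
ft_force: [-13.3, 5.3, 7.1]
grip_width: 0.002
```

```bash
python3 -m creep '[{"delta_pos":[1,-0.4,0],"roll":0},{"delta_pos":[2,-0.8,0],"roll":0},{"delta_pos":[2.5,-1,0],"roll":0},{"delta_pos":[2.5,-1,0],"roll":0},{"delta_pos":[2.5,-1,0],"roll":0}]'
```

```text
t: 15.55
position: [0.5205, 0.0525, 0.0622]
eef_rot: [2.354, 2.016, -0.092]
ft_force: [-16.1, 7.1, 10.0]
grip_width: 0.001
```

About 17.6 N along the wedge, so it should be jammed. I'll back off and lift clear.

```bash
python3 -m creep '[{"delta_pos":[-5,1.5,0],"roll":0},{"delta_pos":[-15,4,0],"roll":0},{"delta_pos":[-18,5,20],"roll":0},{"delta_pos":[-20,5,50],"roll":0},{"delta_pos":[-60,5,90],"roll":0},{"delta_pos":[-100,5,120],"roll":0},{"delta_pos":[-130,0,140],"roll":0},{"delta_pos":[-150,0,150],"roll":0},{"delta_pos":[-150,0,150],"roll":0},{"delta_pos":[-150,0,150],"roll":0}]'
python3 - <<'E'
from cell import ctrl, eyes
import cv2,numpy as np
b,_=eyes.snapshot("scene");cv2.imwrite("pics/s10f.png",b[:,:,::-1]);b=cv2.resize(b[170:330,180:390],(788,600),interpolation=cv2.INTER_CUBIC)
cv2.imwrite("pics/s10.png",b[:600,:,::-1])
b,_=eyes.snapshot("top");cv2.imwrite("pics/t10f.png",b[:,:,::-1]);b=cv2.resize(b[50:270,250:400],None,fx=2.7,fy=2.7,interpolation=cv2.INTER_CUBIC)
cv2.imwrite("pics/t10.png",b[:600,:,::-1])
E
```

```text
t: 16.55
position: [0.3707, 0.0525, 0.2124]
eef_rot: [2.353, 2.015, -0.09]
ft_force: [0.2, -1.2, -0.4]
grip_width: 0.001
```

View pics/s10.png

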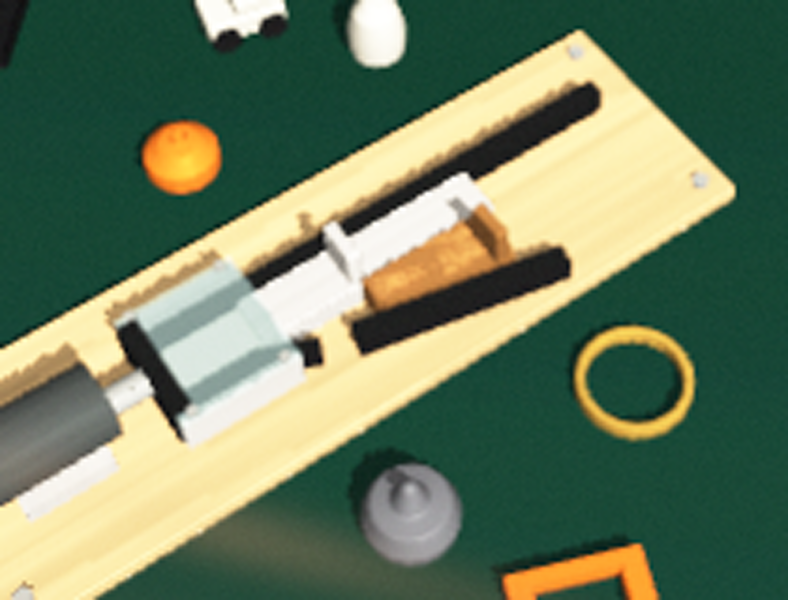

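View pics/t10.png

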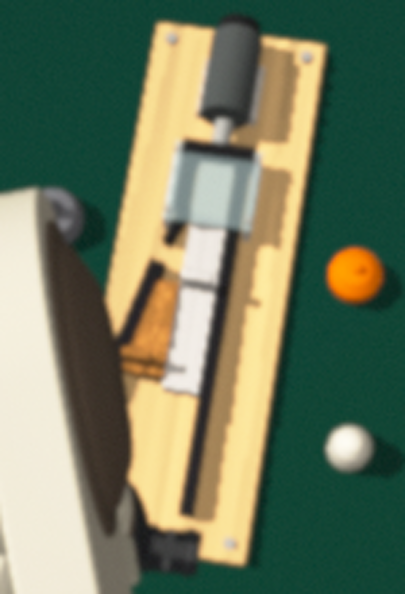

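View pics/s10f.png

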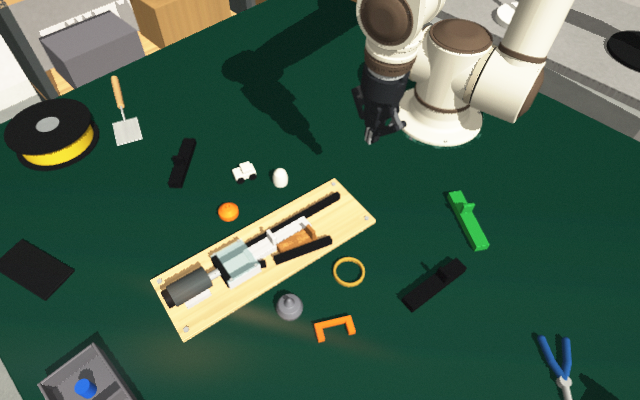

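The wedge jammed at about 35 mm of travel. The bar is still home, the wedge lies along it, the bystanders are where they were and the robot is clear. I'll hand it in.

```bash
python3 - <<'E'
from cell import ctrl
print(ctrl.close_job(),ctrl.state()['t'])
E
```

```text
the job is handed in; nothing more can be done
the job is handed in; nothing more can be done
```

The job is done and handed in. I pushed the bar's thumb tab with closed fingers until the blank and bar came up hard against the end stop. Then I slid the wedge forward until it jammed, and lifted the arm clear. No verdict was reported.

**Last checks:**
- **Bar and blank:** before wedging, the bar's rear end measured at fixture x of about -70 mm, its home value. It showed no visible movement in the last picture. The feed push ended against a firm stop at about 9 N. The blank was only seen through the guard, where white reached right up to the stop.
- **Wedge:** from the finger position it had travelled about 35 mm, and the last push on it was about 17.6 N. Its grip on the bar after I let go could not be measured; the pictures only show it lying against the bar.
- **Bystanders and time:** by eye in the last pictures, all six are where they started. The robot was clear of everything at about 16.6 s of the 48 s allowed.

**What went wrong or disagreed:**
- **Turn limit:** my first approach ran the last joint to the end of its range. I turned the tool the other way by about 176°, and it stayed tilted sideways by about 4°, which did not affect the pushes.
- **Camera disagreement:** the top and scene cameras differed by about 6 mm in y on the fixture's origin. A wrist-camera measurement fell between them, and I used that one.

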